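Move the flat battery pack from the stirrer to its charger

TASK

The magnetic stirrer's blue battery pack is flat: squeeze its red snap tab in, lift the pack straight up out of the stirrer while the tab is held in, and put it into the grey charging cradle, tab at the cradle's front as in the stirrer. Press it fully home against the sprung contacts so that the tab springs back out and latches, and let go. Be gentle: squeeze the pack with less than 25 N a finger, never pull, push or wrench it against stirrer or cradle with more than about 25 N, and leave the bottle, timer and well plate where they are.

Things in the scene. Friction and masses are not known exactly. Their poses are not given: they have to be found in the camera images.
- pack: Loose blue battery pack, 44 (x) x 56 (y) x 90 (z) mm, 0.24 kg (varies 30 percent), standing 40 mm deep in the stirrer's bay. Origin: centre of its underside; z up, red snap tab on its -x side. Its lowest 5 mm are 2 mm narrower all round. Squeeze it across x: one finger on the tab, one on the flat blue +x face 22 mm from the axis. Latched, it can be lifted by less than 1 mm.
- squeeze_point (a point): Point on the pack to squeeze about: 67 mm above its underside, midway between the +x face and the fully pressed tab face (pack x = -0.3 mm, y = 0); 23 mm below the pack's top, 27 mm above the bay's rim when seated. Same axes as pack.
- tab_face (a point): Centre of the red tab's ribbed push face, 22 mm wide (y), spanning 50 to 84 mm above the pack's underside; moves with the tab. At pack x = -29 mm when out, -22.5 mm when fully in, so the width to squeeze is 51 mm out and 44.5 mm in.
- tab (a joint): Travel of the red tab into the pack (pack +x), m: 0 = out (latched), 0.0065 = fully in. Its spring resists with 6 N at first, 14 N at the stop. Its barb (top 24 mm above the pack's underside, sloped below) sits under a lip in the bay's front wall, overlap 4 mm when the pack is centred; with 1.2 mm side play each way the barb is free once the tab is in by 5.2 mm.
- stirrer: Fixed white magnetic stirrer, steel plate at the back; battery bay block 86 x 92 x 50 mm in front, plate part behind it (x = 43 to 138 mm, 57 mm high). Origin on the bench under the bay's centre; z up, -x the front. The bay: a well 46.4 (x) x 58.4 (y) mm, floor at 10 mm, rim at 50 mm, mouth flared 4 mm over the top 6 mm, latch lip in the -x wall. The pack sits in it with the same axes.
- charger: Fixed grey charging cradle, shell 98 x 104 x 38 mm; origin on the bench under the bay's centre, z up, -x the front (green lamp). In it a silver-white bay insert with black mouth: same well, flare and front lip as the stirrer, rim 50 to 62 mm above the bench: its height is set differently each time (0 to 12 mm up, not reported; it does not move in use), so find home by feel. The pack enters with the same axes.
- contacts (a joint): Travel of the sprung contact pad in the insert's floor, m: 0 = up, 0.005 = bottomed. It pushes up with 3 N at first, 6 N at 2.2 mm and 10.5 N at 5 mm. At 0 its top is 37 mm below the insert's rim (13 to 25 mm above the bench). From 2.2 mm on, the tab can spring out under the lip; a latched pack is held down at about 2 mm. Without the latch the pad lifts the pack again.
- brown_bottle: Small brown reagent bottle, 48 mm across, 90 mm high, loose bystander between the two places. Origin: centre of its underside.
- bench_timer: Small white timer, 65 x 70 x 18 mm, loose bystander near the front. Origin: centre of its underside.
- well_plate: Clear well plate, 85 x 128 x 14 mm, loose bystander at the right. Origin: centre of its underside.
Things that resemble listed ones, but are neither listed nor needed, are in the scene too. Of the things shaped like the pack, the blue one is meant. What is shaped like the charger but turquoise is not meant.

How it is judged:
By the outcome, as a careful person would: the job done as asked, in the order asked, and still so for the second after the job is handed in, with the robot touching nothing.
It also fails if it takes over 45 s, if anything falls off the work surface, if the arm or the gripper's body presses on something with over 40 N, if the wrist force passes 120 N, or if a joint passes its speed limit or range.

ROBOT

A 6-joint arm with a two-finger parallel gripper is mounted at the origin on a cart in front of the work surface, level with it; the furniture and walls round the work are solid. World frame = base frame: x ahead of the robot, y to its left, z up, the work surface at z = 0. Lengths are in mm, angles in rad, forces in N, time in s.
With the tool pointing down it reaches from about 275 to 750 mm from the base axis. Payload 10.2 kg.
Tool frame: the origin (TCP) lies between the finger pads; the fingertips stand 17 mm ahead of it and the grasp point (between the pads) lies 2 mm behind it; z points along the fingers, y is the line along which they close (so a half turn about z gives the same grasp; the last joint's range is limited). The gripper opens to 85 mm and grips with 20 to 120 N. Pads are 22 mm wide; open, the fingers measure 114 mm over their backs; the gripper's body (76 mm by 85 mm) begins 54 mm behind the grasp point. The pads swing forward as they close: fully open they stand 13 mm farther back than shut.
Start: joints at [1.095, 0.313, 1.498, -0, 1.331, -0.223], TCP at [131.324, 508.316, 248.294] pointing down, gripper open.
Joint ranges: [-2.94, 2.94], [-0.97, 2.17], [0.19, 2.56], [-1.23, 4.37], [0.02, 3.11], [-2.88, 2.88]. Speed limits (rad/s): [2.39, 2.39, 3.01, 3.14, 3.14, 3.14].

INTERFACE

Orientations are given as a unit quaternion [w, x, y, z].
In Python, from rig import * gives the robot as it stands.
- The arm moves only by the tool step_arm, never from a script. Its argument "commands" is text: rows parted by semicolons, each of 7 numbers parted by spaces: the opening, from 0 (shut) to 1 (fully open), then the shift along the tool's x, y, z in cm, then the turn, a rotation vector about the tool's x, y, z in rad. In form: hand x y z rx ry rz; .... A call has 1 to 20 rows; each row is the pose to reach, as a shift and turn from the pose commanded when the call began, along the tool's axes at that moment; what a row does not reach only later rows make up. A row lasts 1/12 s, in which the tool goes at most 41.7 mm and 7.16 degrees, less where a joint would pass 70% of its speed; a pose out of reach is approached as far as the arm can. A call with a gripper value outside its range is refused whole. The fingers move at their own pace and stop on an object; "newtons" is the grip in N (left out, the last holds). Time passes only in rows, so rows that repeat a pose let the fingers close. It gives the time, the measured TCP pose, the force, the opening and the grip force at its end, in the units of the state.
- sense(): the state, without advancing time (a new reading comes with each control period).
- capture(name): name is "scene" or "side" or "wrist"; returns the picture (400x640x3 uint8, red, green, blue); there is no depth.
- camera_model(name): a dict with "mtx" (3x3 intrinsics, pixels), "eye" and "rotation" of the camera in the world. Camera axes: x right, y down, z forward; pixel columns grow to the right and rows downward; lengths in mm; the calibration is good to about 2 mm. A picture is of the moment at which its call begins: read the wrist's pose just before it. camera_model takes no time and is no camera call; for the wrist camera it gives the pose at the moment of the call.
- finish_job(): hands the job in; it is judged then, once.
Trained networks look in the newest picture that a camera, given by its name, has taken for a name from the list of things; names that differ only in an ending like _2 or _b are one class to them, and where a whole thing is asked for, a point or a joint stands for the part that bears it (a point fixed in the world has none). Each returns a list of dicts, best first, with "score" (0 to 1); they miss things now and then, are a little off and sometimes report something else, mostly with a low value. They report only what shows in the picture. A call takes as long as a camera call. They do not tell look-alikes from the thing itself.
- search_frame(camera, label): "rect" ([centre column, centre row, width, height] in pixels, round what is visible of it).
- trace(camera, label): "mask" (400x640 bool, what is visible of it) and "rect" ([centre column, centre row, width, height] in pixels, round what is visible of it).
- spot_point(camera, label): "xy" ([column, row] in pixels: a listed point, or the origin of a listed thing).
The state is a dict: "time_s": time; "joints": joint angles; "dq": joint speeds; "tau": joint torques, N m; "eef_pos": TCP position; "ee_rot": TCP orientation; "force": force on the tool from outside, world axes, zero at the start; "wrist_torque": the same for the moment, N m; "grip_width": opening from 0.0 (shut) to 1.0 (fully open); "grip_force": force on a finger pad.
Only numpy, scipy, OpenCV 4.12 (cv2) and the standard library are available. Lean on these libraries where they do the work, as an engineer would, in place of code of your own. Each camera call takes 0.05 s, during which the arm holds its last target. There are 200 camera calls.

## Working session

There is one attempt and no reset: what is moved stays moved. The work goes in short steps, Python scripts to look and compute and a tool call to move; the robot and the scene stay as the last step left them, time stands still between calls to the robot, and variables do not carry over. Pictures are saved under pics/ and viewed, at most 10 in all, crops included, and the job is handed in when it is done.

Besides the shell and the picture viewer there is one more tool, called after "Request:" as a command line: name --argument value ..., lists and objects as JSON in quotes. step_arm: Moves the arm, as the interface text tells. Its arguments: {"type":"object","properties":{"commands":{"type":"string"},"newtons":{"type":"number"}},"required":["commands"]}

```bash
mkdir -p pics; python3 - <<'E'
from rig import *
import cv2,numpy as np
s=sense();print(s)
ims=[]
for c in ["scene","side"]:
    im=capture(c); cv2.imwrite(f"pics/{c}0.png",im[:,:,::-1]);
    m=camera_model(c);print(c,np.round(m['mtx'],1).tolist(),np.round(m['eye']),np.round(m['rotation'],3).tolist())
    for l in ["pack","stirrer","charger","brown_bottle"]:
        print(c,l,[(np.round(d['xy']),round(d['score'],2)) for d in spot_point(c,l)][:4])
print(camera_model("wrist"))
E
```

```text
{'time_s': 0.0, 'joints': array([ 1.09459328e+00,  3.13453457e-01,  1.49845853e+00, -5.05280140e-07,
        1.33100933e+00, -2.23409738e-01]), 'dq': array([ 0.0014019 , -0.00021978,  0.00125911, -0.0006141 , -0.00034577,
        0.00064208]), 'tau': array([-1.41092904e-03, -4.12269080e+01, -2.59735537e+01, -2.82953542e-04,
        4.11071276e-03,  2.54248113e-05]), 'eef_pos': array([131.20899161, 508.08629465, 247.72522555]), 'ee_rot': array([-2.27446530e-04,  1.26060279e-01,  9.92022361e-01, -6.24183215e-04]), 'force': array([-0.89054419, -0.60350365, -0.07321505]), 'wrist_torque': array([-0.00026275,  0.01595233, -0.0095173 ]), 'grip_force': 0.0, 'grip_width': 0.9987471700335996}
scene [[368.1, 0.0, 317.6], [0.0, 368.1, 192.4], [0.0, 0.0, 1.0]] [  79. -851.  506.] [-0.516, 0.818, -0.22, 0.123]
scene pack [(array([289., 254.]), 0.83), (array([346., 229.]), 0.68), (array([330., 268.]), 0.55)]
scene stirrer []
scene charger [(array([283., 182.]), 0.91), (array([288., 163.]), 0.77), (array([414., 287.]), 0.21)]
scene brown_bottle [(array([337., 198.]), 0.61)]
side [[462.5, 0.0, 316.3], [0.0, 462.5, 201.6], [0.0, 0.0, 1.0]] [   71. -1279.   794.] [-0.503, 0.848, -0.137, 0.097]
side pack [(array([284., 253.]), 0.72), (array([330., 244.]), 0.64), (array([306., 271.]), 0.64)]
side stirrer [(array([331., 246.]), 0.84)]
side charger [(array([289., 199.]), 0.83), (array([302., 174.]), 0.63)]
side brown_bottle [(array([333., 210.]), 0.72)]
{'mtx': array([[288.97869717,   0.        , 319.30214644],
       [  0.        , 288.97869717, 197.74787609],
       [  0.        ,   0.        ,   1.        ]]), 'eye': array([ 55.26344537, 528.26241806, 372.96729529]), 'rotation': array([0.1242993 , 0.78056166, 0.60502152, 0.09603202])}
```

```bash
python3 -c "
import cv2,numpy as np
a=cv2.imread('pics/scene0.png');b=cv2.imread('pics/side0.png');v=np.vstack([a,b]);cv2.imwrite('pics/both0.png',cv2.resize(v,(480,600),interpolation=cv2.INTER_AREA))"
```

```text
(no output)
```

View pics/scene0.png

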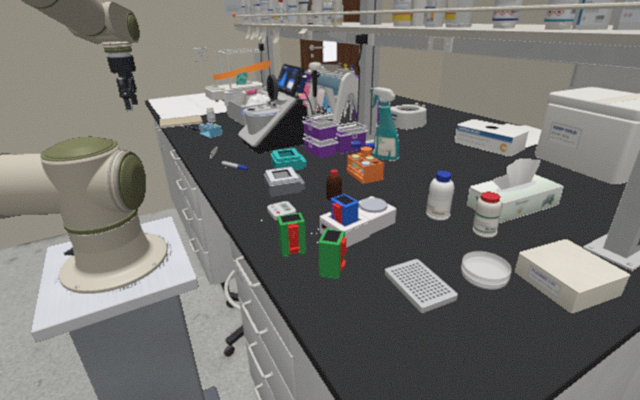

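View pics/side0.png

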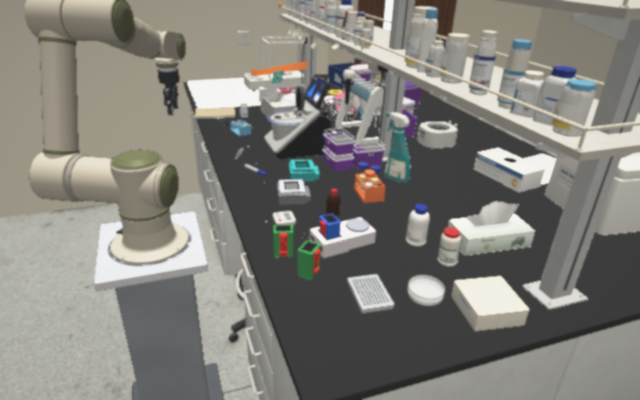

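The scene view shows the blue pack in the stirrer at about (344,208), the grey charger at (283,180) and its turquoise look-alike at (288,158). The green look-alike packs are at (291,235) and (332,252), and the bottle is at (334,185). The side view agrees: pack (330,228), charger (292,190).

```bash
cat > h.py <<'E'
from rig import *
import cv2,numpy as np
from scipy.spatial.transform import Rotation as R
def rot(q): q=np.array(q,float); return R.from_quat(np.r_[q[1:],q[0]]).as_matrix()
def ray(m,p,z):
    d=rot(m['rotation'])@np.linalg.solve(m['mtx'],[p[0],p[1],1]); e=np.array(m['eye'],float)
    return e+d*(z-e[2])/d[2]
def proj(m,P):
    c=(np.atleast_2d(P)-m['eye'])@rot(m['rotation']); u=c@np.array(m['mtx']).T
    return u[:,:2]/u[:,2:]
E
python3 - <<'E'
from h import *
a=camera_model("scene");b=camera_model("side")
for n,p,q,z in [("pack",(346,229),(330,244),10),("chg",(283,182),(289,199),0),("bottle",(337,198),(333,210),0),("stirrer",None,(331,246),0)]:
    print(n,p and ray(a,p,z).round(),ray(b,q,z).round())
w=camera_model("wrist");s=sense();T=rot(s['ee_rot'])
print("tool axes",T.round(3).tolist(),"cam in tool",(T.T@(w['eye']-s['eef_pos'])).round(1),(T.T@rot(w['rotation'])).round(3).tolist())
E
```

```text
pack [ 524. -177.   10.] [ 520. -184.   10.]
chg [518. 200.   0.] [487. 149.   0.]
bottle [608.   1.   0.] [612.  28.   0.]
stirrer None [ 525. -181.    0.]
tool axes [[-0.968, 0.25, -0.0], [0.25, 0.968, -0.0], [0.0, -0.0, -1.0]] cam in tool [  78.6    0.3 -124.7] [[0.001, -0.951, -0.31], [1.0, 0.001, -0.0], [0.0, -0.31, 0.951]]
```

Request:
step_arm --commands "1 -43.9 -24.6 0 0 0 1.33;1 -43.9 -24.6 0 0 0 1.33;1 -43.9 -24.6 0 0 0 1.33;1 -43.9 -24.6 0 0 0 1.33;1 -43.9 -24.6 0 0 0 1.33;1 -43.9 -24.6 0 0 0 1.33;1 -43.9 -24.6 0 0 0 1.33;1 -43.9 -24.6 0 0 0 1.33;1 -43.9 -24.6 0 0 0 1.33;1 -43.9 -24.6 0 0 0 1.33;1 -43.9 -24.6 0 0 0 1.33;1 -43.9 -24.6 0 0 0 1.33;1 -43.9 -24.6 0 0 0 1.33;1 -43.9 -24.6 0 0 0 1.33" --newtons 20

```text
time_s: 1.67
eef_pos: [495.9, 158.8, 247.8]
ee_rot: [-0.0, 0.712, 0.702, -0.0]
force: [-0.2, 1.0, 0.1]
grip_width: 0.995
grip_force: 0.0
```

```bash
python3 - <<'E'
from h import *
import pickle
s=sense();w=camera_model("wrist");im=capture("wrist");cv2.imwrite("pics/w1.png",im[:,:,::-1])
pickle.dump((s,w),open("w1.pkl","wb"))
print(s['time_s'],s['eef_pos'],s['ee_rot'],w['eye'])
for l in ["charger","pack","squeeze_point","stirrer","brown_bottle"]:
    print(l,[(np.round(d['xy']),round(d['score'],2)) for d in spot_point("wrist",l)][:3])
E
```

```text
1.6667 [495.8786456  158.77097357 247.79361078] [-2.24947372e-04  7.12449020e-01  7.01723786e-01 -2.68253929e-04] [498.15433488 238.41022021 372.49944077]
charger [(array([321., 164.]), 0.92), (array([274., 270.]), 0.63), (array([399.,  16.]), 0.57)]
pack [(array([249., 368.]), 0.59)]
squeeze_point []
stirrer []
brown_bottle [(array([390., 267.]), 0.57)]
```

View pics/w1.png

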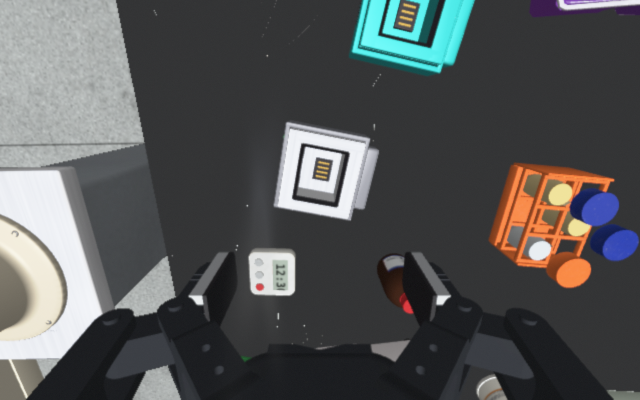

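Wrist view: the grey charger's mouth is centred at about (323,172) and turned roughly -10°. The timer is at (272,272), the bottle at (395,275) and the turquoise cradle at (412,20).

```bash
python3 - <<'E'
import cv2,numpy as np
a=cv2.imread('pics/w1.png')[110:230,265:390];b=cv2.imread('pics/scene0.png')[160:200,255:315]
a=cv2.resize(a,None,fx=4.8,fy=4.8,interpolation=cv2.INTER_CUBIC)
b=cv2.resize(b,None,fx=3.3,fy=3.3,interpolation=cv2.INTER_CUBIC)
o=np.zeros((576,800,3),np.uint8);o[:a.shape[0],:a.shape[1]]=a[:576];o[:b.shape[0],600:600+b.shape[1]]=b
cv2.imwrite('pics/c1.png',o)
E
```

```text
(no output)
```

View pics/c1.png

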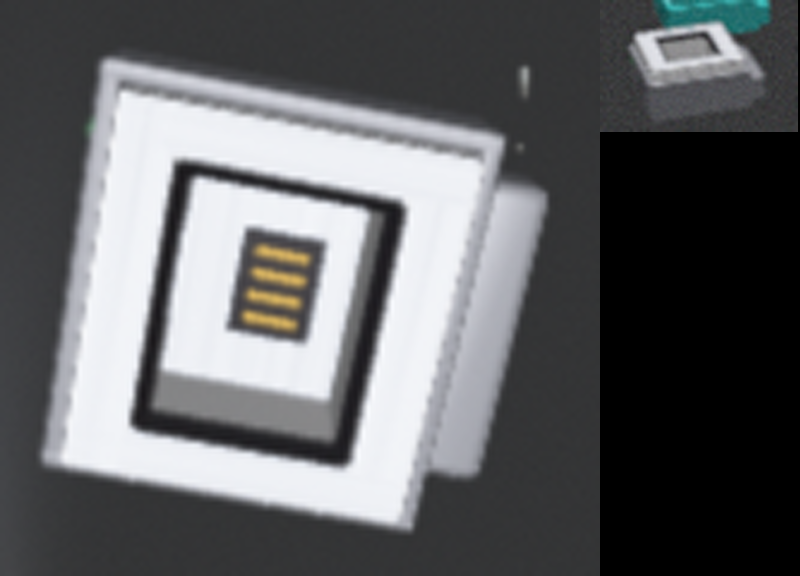

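Crop: the green lamp is at the left, so the front faces -x. The mouth corners and the insert's outer corners are readable. I'll fit x, y, yaw and rim height to them.

```bash
python3 - <<'E'
from h import *
import pickle
from scipy.optimize import least_squares as LS
s,w=pickle.load(open("w1.pkl","rb"))
c=lambda L:np.array(L)/4.8+[265,110]-0.4
m=c([(175,160),(406,203),(350,465),(132,428)]);o=c([(116,84),(485,155),(402,524),(62,464)])
sg=np.array([(-1,1),(1,1),(1,-1),(-1,-1)])
def pts(p,W,H):
    C,S=np.cos(p[2]),np.sin(p[2]);q=sg*[W/2,H/2]
    return np.c_[p[0]+C*q[:,0]-S*q[:,1],p[1]+S*q[:,0]+C*q[:,1],np.full(4,p[3])]
f=lambda p:np.r_[(proj(w,pts(p,46.4+p[4],58.4+p[4]))-m).ravel(),(proj(w,pts(p,86+p[5],92+p[5]))-o).ravel()]
r=LS(f,[495,200,-.18,56,8,0]);print(r.x.round(3),r.fun.round(1))
f2=lambda p:np.r_[f(np.r_[p[:4],8,p[4]])]
r=LS(f2,[495,200,-.18,56,0]);print(r.x.round(3),r.fun.round(1))
f2=lambda p:np.r_[f(np.r_[p,8,0])]
r=LS(f2,[495,200,-.18,56]);print(r.x.round(3),r.fun.round(1))
T=rot(s['ee_rot']);print(T.round(3).tolist())
E
```

```text
[ 4.97541e+02  1.59658e+02 -1.95000e-01  4.95920e+01  7.80900e+00
  5.82000e-01] [ 0.2 -0.4 -0.  -0.5 -0.1 -0.2  0.1 -0.3 -0.2  0.8  0.4  0.4  0.  -0.1
 -0.4  0.3]
[ 4.9754e+02  1.5941e+02 -1.9500e-01  4.8575e+01  8.6400e-01] [ 0.2 -0.4  0.  -0.5 -0.1 -0.2  0.1 -0.3 -0.2  0.8  0.4  0.4  0.1 -0.1
 -0.4  0.2]
[ 4.97543e+02  1.59931e+02 -1.95000e-01  5.07160e+01] [ 0.1 -0.6  0.2 -0.7  0.  -0.  -0.1 -0.2 -0.1  0.9  0.2  0.5 -0.  -0.2
 -0.3  0.2]
[[0.015, 1.0, -0.001], [1.0, -0.015, -0.0], [-0.0, -0.001, -1.0]]
```

Request:
step_arm --commands "1 -34 3.1 0 0 0 0;1 -34 3.1 0 0 0 0;1 -34 3.1 0 0 0 0;1 -34 3.1 0 0 0 0;1 -34 3.1 0 0 0 0;1 -34 3.1 0 0 0 0;1 -34 3.1 0 0 0 0;1 -34 3.1 0 0 0 0;1 -34 3.1 0 0 0 0;1 -34 3.1 0 0 0 0;1 -34 3.1 0 0 0 0"

```text
time_s: 2.88
eef_pos: [521.7, -179.1, 248.3]
ee_rot: [-0.0, 0.711, 0.703, 0.0]
force: [0.2, -0.1, 0.2]
grip_width: 1.0
grip_force: 0.0
```

```bash
python3 - <<'E'
from h import *
import pickle
s=sense();w=camera_model("wrist");im=capture("wrist");cv2.imwrite("pics/w2.png",im[:,:,::-1])
pickle.dump((s,w),open("w2.pkl","wb"))
print(s['time_s'],s['eef_pos'],s['ee_rot'],s['force'])
for l in ["pack","squeeze_point","stirrer"]:
    print(l,[(np.round(d['xy']),round(d['score'],2)) for d in spot_point("wrist",l)][:3])
P=[[522,-181,100],[522,-181,50]];p=proj(w,P);print(p)
c=p.mean(0).astype(int);x0,y0=max(c[0]-90,0),max(c[1]-68,0);print(x0,y0)
a=im[y0:y0+136,x0:x0+180,::-1];cv2.imwrite("pics/c2.png",cv2.resize(a,None,fx=4.4,fy=4.4,interpolation=cv2.INTER_CUBIC))
E
```

```text
2.8833 [ 521.6986591  -179.08701367  248.26643266] [-2.60799046e-04  7.11255659e-01  7.02933357e-01  1.21306189e-04] [ 0.16718106 -0.05065619  0.15162245]
pack [(array([314., 171.]), 0.91), (array([246., 240.]), 0.85), (array([206., 172.]), 0.82)]
squeeze_point [(array([230., 272.]), 0.93), (array([183., 183.]), 0.82), (array([309., 186.]), 0.6)]
stirrer [(array([329., 318.]), 0.65)]
[[318.59226761 190.44536112]
 [318.70411585 178.00757925]]
228 116
```

View pics/c2.png

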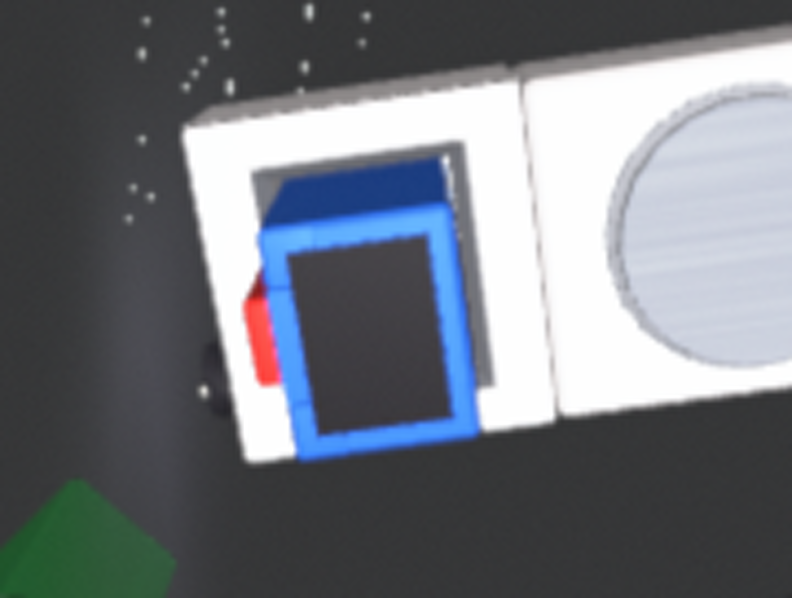

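Crop: the blue pack's top is at crop corners (261,235), (446,206), (478,436), (300,460), with the red tab on the left at (262,340). A green decoy's top corner shows at lower left, (175,560).

```bash
python3 - <<'E'
from h import *
import pickle
from scipy.optimize import least_squares as LS
s,w=pickle.load(open("w2.pkl","rb"))
c=lambda L:np.array(L,float)/4.4+[228,116]-0.4
m=c([(261,235),(446,206),(478,436),(300,460)]);o=c([(183,127),(519,80),(555,422),(247,462)])
sg=np.array([(-1,1),(1,1),(1,-1),(-1,-1)])
def pts(p,W,H,z):
    C,S=np.cos(p[2]),np.sin(p[2]);q=sg*[W/2,H/2]
    return np.c_[p[0]+C*q[:,0]-S*q[:,1],p[1]+S*q[:,0]+C*q[:,1],np.full(4,z)]
f=lambda p:(proj(w,pts(p,44,56,p[3]))-m).ravel()
r=LS(f,[522,-181,.14,100]);print('pack',r.x.round(3),r.fun.round(1))
g=lambda p:(proj(w,pts(p,44,56,100))-m).ravel()
r=LS(g,[522,-181,.14]);print('pack z=100',r.x.round(3),r.fun.round(1));pk=r.x
f=lambda p:(proj(w,pts(p,86,92,p[3]))-o).ravel()
r=LS(f,[522,-181,.14,50]);print('block',r.x.round(3),r.fun.round(1))
for q in [(78,480),(175,560)]: print('green',ray(w,c([q])[0],90).round())
T=rot(s['ee_rot']);print(T.round(4).tolist())
# tool y to align with pack x
print('tool y angle',np.arctan2(T[1,1],T[0,1]))
E
```

```text
pack [ 5.15076e+02 -1.87070e+02  1.34000e-01  8.61320e+01] [-0.6  0.1  0.5  0.5  0.2 -0.3 -0.1 -0.3]
pack z=100 [ 5.15495e+02 -1.83027e+02  1.34000e-01] [-1.9 -0.9  1.4 -0.9  1.4  0.9 -0.9  1.3]
block [ 5.15474e+02 -1.82841e+02  1.26000e-01  4.81550e+01] [-0.1  0.2  0.2  0.2  0.3 -0.2 -0.3 -0.2]
green [ 444. -221.   90.]
green [ 466. -243.   90.]
[[0.0118, 0.9999, -0.0002], [0.9999, -0.0118, 0.0005], [0.0005, -0.0002, -1.0]]
tool y angle -0.011769527445912161
```

Request:
step_arm --commands "1 -0.39 -0.645 3 0 0 -0.142;1 -0.39 -0.645 6 0 0 -0.142;1 -0.39 -0.645 9 0 0 -0.142;1 -0.39 -0.645 12 0 0 -0.142;1 -0.39 -0.645 15 0 0 -0.142;1 -0.39 -0.645 16.8 0 0 -0.142;1 -0.39 -0.645 17.33 0 0 -0.142;1 -0.39 -0.645 17.33 0 0 -0.142;1 -0.39 -0.645 17.33 0 0 -0.142" --newtons 20

```text
time_s: 3.83
eef_pos: [515.9, -183.7, 76.2]
ee_rot: [0.001, 0.659, 0.752, 0.0]
force: [0.3, 0.1, -0.2]
grip_width: 1.002
grip_force: 0.0
```

Request:
step_arm --commands "0.7 0 0 0 0 0 0;0.7 0 0 0 0 0 0;0.62 0 0 0 0 0 0;0.6 0 0 0 0 0 0;0 0 0 0 0 0 0;0 0 0 0 0 0 0;0 0 0 0 0 0 0;0 0 0 0 0 0 0;0 0 0 0 0 0 0;0 0 0 0 0 0 0" --newtons 20

```text
time_s: 4.67
eef_pos: [514.9, -184.1, 76.0]
ee_rot: [-0.0, 0.66, 0.752, -0.0]
force: [-5.4, -0.3, 6.0]
grip_width: 0.511
grip_force: 22.4
```

```bash
python3 - <<'E'
from h import *
s=sense();print(s['time_s'],s['eef_pos'],s['force'],s['wrist_torque'],s['grip_width'],s['grip_force'],s['grip_width']*85)
T=rot(s['ee_rot']);print(T.round(4).tolist())
im=capture("wrist");cv2.imwrite("pics/w3.png",im[:,:,::-1])
E
```

```text
4.6667 [ 514.9089821  -184.13410701   75.9649009 ] [-5.42195686 -0.28220253  6.02230875] [-0.0950191   1.17435073  0.01232781] 0.5114089259669694 22.436758428812027 43.4697587071924
[[-0.1298, 0.9915, -0.0007], [0.9915, 0.1298, -0.0007], [-0.0006, -0.0008, -1.0]]
```

View pics/w3.png

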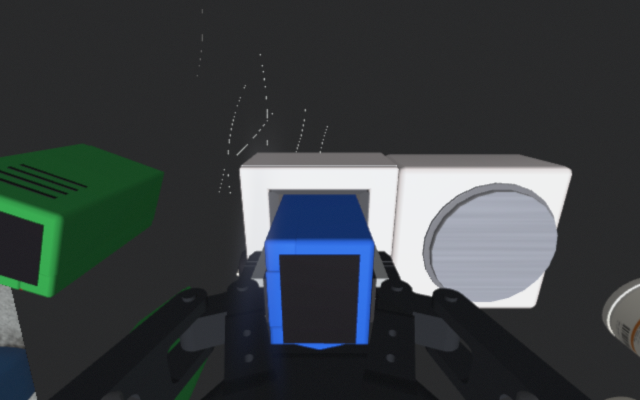

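The wrist view shows the pack squarely between the fingers. The opening is 43.5 mm, so the tab is fully pressed. I'll lift a little first and check the force.

Request:
step_arm --commands "0 0 -0.05 -0.1 0 0 0;0 0 -0.08 -0.3 0 0 0;0 0 -0.08 -0.5 0 0 0;0 0 -0.08 -0.5 0 0 0"

```text
time_s: 5.05
eef_pos: [514.7, -184.0, 80.4]
ee_rot: [0.0, 0.66, 0.752, 0.0]
force: [1.0, -0.5, -3.2]
grip_width: 0.515
grip_force: 21.9
```

Request:
step_arm --commands "0 0 0 -1 0 0 0;0 0 0 -2.2 0 0 0;0 0 0 -3.5 0 0 0;0 0 0 -5 0 0 0;0 0 0 -7 0 0 0;0 0 0 -9 0 0 0;0 0 0 -10.5 0 0 0;0 0 0 -10.5 0 0 0;0 0 0 -10.5 0 0 0"

```text
time_s: 5.8
eef_pos: [514.6, -183.9, 185.4]
ee_rot: [0.001, 0.66, 0.752, 0.0]
force: [-0.3, -0.3, -3.3]
grip_width: 0.512
grip_force: 21.9
```

```bash
python3 - <<'E'
from h import *
s=sense();print(s['time_s'],s['eef_pos'],s['force'],s['grip_width'],s['grip_force'])
T=rot(s['ee_rot']);print(T.round(4).tolist(),'yaw y',np.arctan2(T[1,1],T[0,1]))
y=-.195;tgt=np.array([497.5-.3*np.cos(y),159.9-.3*np.sin(y),s['eef_pos'][2]]);print('tool shift',T.T@(tgt-s['eef_pos']),'rz',-(y-np.arctan2(T[1,1],T[0,1])))
im=capture("wrist");cv2.imwrite("pics/w4.png",im[:,:,::-1])
E
```

```text
5.8 [ 514.56708919 -183.94750917  185.44701642] [-0.3056222  -0.28715587 -3.25540289] 0.5123451288568306 21.90779909491539
[[-0.1297, 0.9916, 0.0011], [0.9916, 0.1297, -0.0006], [-0.0008, 0.001, -1.0]] yaw y 0.1300315377543586
tool shift [ 3.43253410e+02  2.73778189e+01 -2.41422991e-01] rz 0.3250315377543586
```

View pics/w4.png

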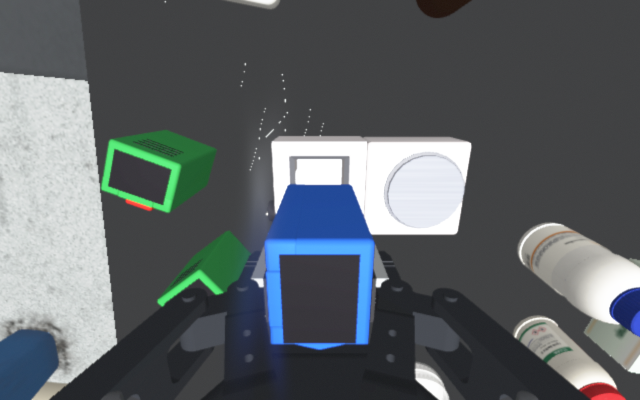

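The pack came out clean, with 3.2 N hanging from the grip. Next I carry it over to the charger.

Request:
step_arm --commands "0 2 0.2 0 0 0 0.03;0 5 0.4 0 0 0 0.06;0 8 0.7 0 0 0 0.09;0 11 0.9 0 0 0 0.12;0 14 1.1 0 0 0 0.15;0 17 1.4 0 0 0 0.18;0 20 1.6 0 0 0 0.21;0 23 1.8 0 0 0 0.24;0 26 2.1 0 0 0 0.27;0 29 2.3 0 0 0 0.3;0 32 2.55 0 0 0 0.325;0 33.7 2.7 0 0 0 0.325;0 34.21 2.7 1 0 0 0.325;0 34.21 2.7 3 0 0 0.325;0 34.21 2.7 4.5 0 0 0.325;0 34.21 2.7 4.9 0 0 0.325;0 34.21 2.7 4.9 0 0 0.325;0 34.21 2.7 4.9 0 0 0.325"

```text
time_s: 7.35
eef_pos: [497.0, 158.3, 135.9]
ee_rot: [-0.0, 0.773, 0.635, -0.0]
force: [0.4, 0.5, -2.2]
grip_width: 0.51
grip_force: 21.9
```

```bash
python3 - <<'E'
from h import *
s=sense();print(s['time_s'],s['eef_pos'],s['force'],s['grip_width'],s['grip_force'])
T=rot(s['ee_rot']);print(T.round(4).tolist(),'yaw y',np.arctan2(T[1,1],T[0,1]))
im=capture("wrist")
cv2.imwrite("pics/w5.png",cv2.resize(im[100:350,180:460,::-1],None,fx=2.4,fy=2.4,interpolation=cv2.INTER_CUBIC))
E
```

```text
7.35 [497.02769823 158.33722633 135.93986471] [ 0.37457737  0.48584018 -2.22021641] 0.5102916905483502 21.93075366318226
[[0.1943, 0.9809, -0.0004], [0.9809, -0.1943, -0.0001], [-0.0002, -0.0004, -1.0]] yaw y -0.19554079801915034
```

View pics/w5.png

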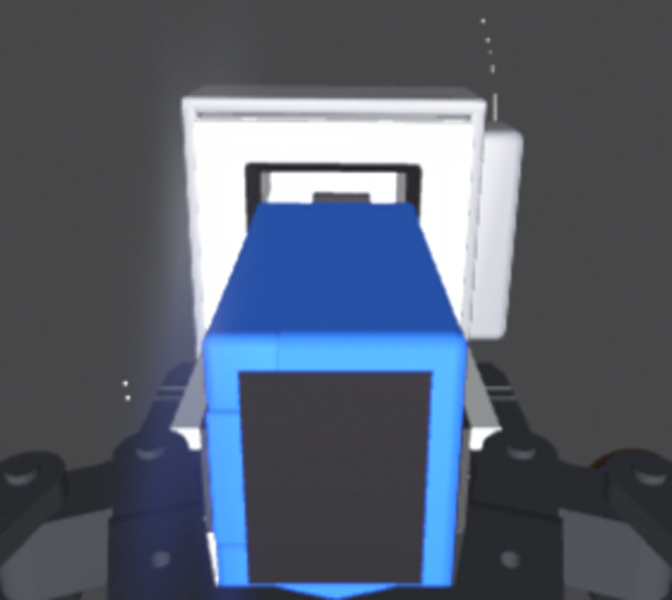

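The wrist crop shows the mouth's sides at crop columns 247 and 421, centre 334. The pack's lower edge is centred at 335 and square to the mouth. I'll descend in small steps and watch the force.

Request:
step_arm --commands "0 0.05 0 0.4 0 0 0;0 0.05 0 0.8 0 0 0;0 0.05 0 1.2 0 0 0;0 0.05 0 1.4 0 0 0;0 0.05 0 1.4 0 0 0"

```text
time_s: 7.82
eef_pos: [496.7, 159.2, 121.4]
ee_rot: [-0.0, 0.773, 0.635, -0.0]
force: [-0.3, 0.2, -3.4]
grip_width: 0.513
grip_force: 21.9
```

Request:
step_arm --commands "0 0 0 0.3 0 0 0;0 0 0 0.6 0 0 0;0 0 0 0.6 0 0 0"

```text
time_s: 8.07
eef_pos: [496.7, 159.2, 115.4]
ee_rot: [-0.0, 0.773, 0.635, -0.0]
force: [-1.0, -0.9, -3.1]
grip_width: 0.51
grip_force: 21.9
```

Request:
step_arm --commands "0 0 0 0.3 0 0 0;0 0 0 0.6 0 0 0;0 0 0 0.6 0 0 0"

```text
time_s: 8.32
eef_pos: [496.7, 159.2, 109.3]
ee_rot: [-0.0, 0.773, 0.635, -0.0]
force: [0.3, 0.1, -3.2]
grip_width: 0.511
grip_force: 21.9
```

Request:
step_arm --commands "0 0 0 0.3 0 0 0;0 0 0 0.5 0 0 0;0 0 0 0.5 0 0 0"

```text
time_s: 8.57
eef_pos: [497.1, 159.0, 104.8]
ee_rot: [0.0, 0.773, 0.635, -0.0]
force: [0.1, -0.8, -3.8]
grip_width: 0.513
grip_force: 22.0
```

Request:
step_arm --commands "0 0 0 0.3 0 0 0;0 0 0 0.6 0 0 0;0 0 0 0.6 0 0 0"

```text
time_s: 8.82
eef_pos: [496.8, 159.1, 98.3]
ee_rot: [-0.0, 0.773, 0.635, -0.0]
force: [-0.1, -3.2, -4.3]
grip_width: 0.511
grip_force: 21.9
```

Request:
step_arm --commands "0 0 0 0.3 0 0 0;0 0 0 0.5 0 0 0;0 0 0 0.5 0 0 0"

```text
time_s: 9.07
eef_pos: [496.9, 159.1, 93.6]
ee_rot: [-0.0, 0.773, 0.635, -0.0]
force: [0.3, -4.2, -4.7]
grip_width: 0.512
grip_force: 21.9
```

Request:
step_arm --commands "0 0 0 0.2 0 0 0;0 0 0 0.4 0 0 0;0 0 0 0.4 0 0 0"

```text
time_s: 9.32
eef_pos: [497.0, 159.1, 89.8]
ee_rot: [0.0, 0.773, 0.635, -0.0]
force: [0.7, -4.6, -3.3]
grip_width: 0.511
grip_force: 22.0
```

Request:
step_arm --commands "0 0 0 0.2 0 0 0;0 0 0 0.4 0 0 0;0 0 0 0.4 0 0 0"

```text
time_s: 9.57
eef_pos: [497.0, 159.1, 85.8]
ee_rot: [0.0, 0.773, 0.635, -0.0]
force: [-0.8, -5.3, -3.4]
grip_width: 0.508
grip_force: 22.1
```

Request:
step_arm --commands "0 -0.05 0 0.2 0 0 0;0 -0.08 0 0.3 0 0 0;0 -0.08 0 0.3 0 0 0"

```text
time_s: 9.82
eef_pos: [496.6, 158.8, 82.6]
ee_rot: [-0.0, 0.773, 0.635, 0.0]
force: [-0.0, 0.9, -2.8]
grip_width: 0.512
grip_force: 22.0
```

Request:
step_arm --commands "0 0 0 0.1 0 0 0;0 0 0 0.2 0 0 0;0 0 0 0.2 0 0 0"

```text
time_s: 10.07
eef_pos: [496.7, 158.7, 80.7]
ee_rot: [-0.0, 0.773, 0.635, -0.0]
force: [0.2, 0.1, -2.7]
grip_width: 0.511
grip_force: 22.0
```

Request:
step_arm --commands "0 0 0 0.1 0 0 0;0 0 0 0.2 0 0 0;0 0 0 0.2 0 0 0"

```text
time_s: 10.32
eef_pos: [496.9, 158.6, 79.1]
ee_rot: [-0.0, 0.773, 0.635, 0.0]
force: [-0.6, -0.2, 0.7]
grip_width: 0.512
grip_force: 22.4
```

Request:
step_arm --commands "0 0 0 0.1 0 0 0;0 0 0 0.2 0 0 0;0 0 0 0.2 0 0 0"

```text
time_s: 10.57
eef_pos: [496.9, 158.6, 77.2]
ee_rot: [0.0, 0.773, 0.635, 0.0]
force: [-0.7, 0.5, 2.4]
grip_width: 0.507
grip_force: 22.7
```

Request:
step_arm --commands "0 0 0 0.1 0 0 0;0 0 0 0.17 0 0 0;0 0 0 0.17 0 0 0"

```text
time_s: 10.82
eef_pos: [497.0, 158.6, 75.5]
ee_rot: [0.0, 0.773, 0.635, 0.0]
force: [-2.2, 0.1, 6.3]
grip_width: 0.509
grip_force: 22.9
```

Request:
step_arm --commands "0.53 0 0 0.02 0 0 0;0.55 0 0 0.05 0 0 0;0.57 0 0 0.08 0 0 0;0.59 0 0 0.1 0 0 0;0.61 0 0 0.1 0 0 0;0.63 0 0 0.1 0 0 0;0.65 0 0 0.1 0 0 0;0.67 0 0 0.1 0 0 0;0.67 0 0 0.1 0 0 0"

```text
time_s: 11.57
eef_pos: [496.8, 158.4, 74.0]
ee_rot: [-0.0, 0.773, 0.635, -0.0]
force: [-1.8, 0.9, -1.2]
grip_width: 0.671
grip_force: 0.8
```

```bash
python3 - <<'E'
from h import *
s=sense();print(s['time_s'],s['eef_pos'],s['force'],s['grip_width'],s['grip_force'])
im=capture("wrist")
cv2.imwrite("pics/w6.png",cv2.resize(im[100:380,180:460,::-1],None,fx=2.1,fy=2.1,interpolation=cv2.INTER_CUBIC))
E
```

```text
11.5667 [496.78662315 158.43069235  74.03438445] [-1.8067823   0.86036252 -1.173429  ] 0.670958132435872 0.8070560172200203
```

View pics/w6.png

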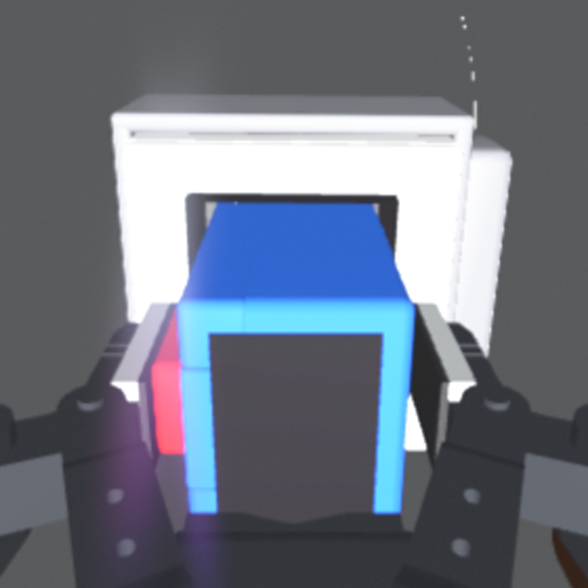

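The crop shows the red tab sprung out on the left, at crop columns 155–183, and the pack seated square. Next I open fully, rise and check that it latched.

Request:
step_arm --commands "0.8 0 -0.1 0 0 0 0;1 0 -0.1 0 0 0 0;1 0 -0.1 0 0 0 0;1 0 -0.1 0 0 0 0;1 0 -0.1 -2 0 0 0;1 0 -0.1 -5 0 0 0;1 0 -0.1 -9 0 0 0;1 0 -0.1 -13 0 0 0;1 0 -0.1 -16.5 0 0 0;1 0 -0.1 -17.4 0 0 0;1 0 -0.1 -17.4 0 0 0;1 0 -0.1 -17.4 0 0 0"

```text
time_s: 12.62
eef_pos: [495.6, 158.6, 247.4]
ee_rot: [-0.0, 0.773, 0.635, -0.0]
force: [-0.2, -0.6, -0.4]
grip_width: 0.997
grip_force: 0.0
```

```bash
python3 - <<'E'
from h import *
import pickle
s=sense();w=camera_model("wrist");print(s['time_s'],s['eef_pos'],s['force'],s['grip_force'])
im=capture("wrist");pickle.dump((s,w,im),open("w7.pkl","wb"))
p=proj(w,[[497.5,160,101],[497.5,160,50]]).mean(0).astype(int);x0,y0=p[0]-55,p[1]-55;print(x0,y0)
a=cv2.resize(im[y0:y0+110,x0:x0+110,::-1],None,fx=5.4,fy=5.4,interpolation=cv2.INTER_CUBIC)
cv2.imwrite("pics/w7.png",a)
E
```

```text
12.6167 [495.6135033  158.61466382 247.40950909] [-0.1742201  -0.58048914 -0.4373038 ] 0.0
264 126
```

View pics/w7.png

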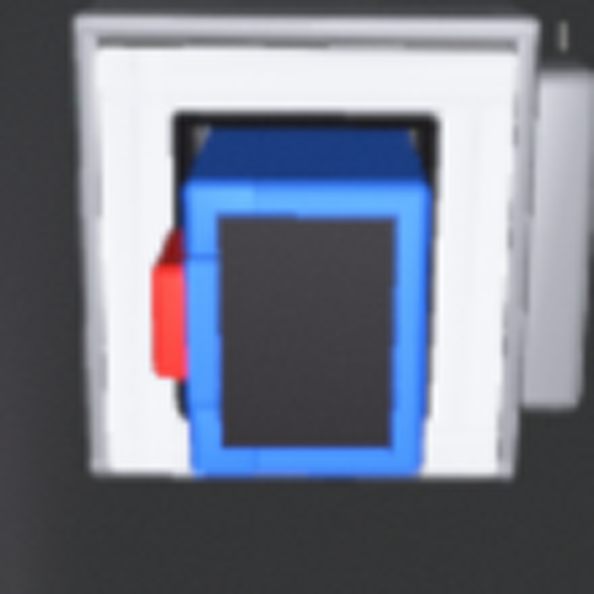

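The crop shows the red tab protruding about 6 mm (crop columns 153–186, against a 245 px pack width), the same as when it was latched in the stirrer. If the barb had caught above the lip, only about 2–3 mm would show, so the pack is latched. The gripper is clear of it, so I'll hand in.

```bash
python3 -c "
from rig import *
print(finish_job())"
```

```text
the job is handed in; nothing more can be done
None
```

The blue pack is in the grey charging cradle, pressed home with its tab sprung back out and, by the camera view, latched; the gripper is clear of it. I handed the job in at about 12.6 s.

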